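# Hand a specimen case across from the ward trolley

## Task

Shut the lid of the specimen case, then use the bar handle to slide the carrying board, with the case on it, out over the open end of the trolley until the line across the board lies along the trolley's edge, so that a colleague can take the case. The case then hangs out past the edge and would tip the board, so keep hold of the handle: finish still holding it, with the board level and resting on the trolley. Leave the other things on the trolley where they are.

Things in the scene. Friction and masses are not known exactly. Their poses are not given: they have to be found in the camera images.
- trolley: Ward trolley standing in front of the robot, fixed (castors braked). Flat blue plastic top, 600 mm long (y) by 420 mm (x), 80 mm above the robot's work surface. Origin: centre of the top surface; x points across the trolley away from the robot, y along it towards its open end (the end at the robot's left), z up. The other three sides have a 14 mm lip and a thin steel guard rail 45 mm above the top; the open end has neither.
- trolley_edge (a point): Middle of the top edge of the trolley's open end: 300 mm from the trolley's origin along its y. Axes as the trolley's.
- board: White plastic carrying board lying loose on the trolley top, 360 mm long (y) by 200 mm wide (x), 8 mm thick, about 0.4 kg. Origin: centre of its underside; y points from the handle end to the case end (towards the trolley's open end), z up. Four 6 mm high strips on it keep the case in place.
- board_line (a point): Middle of the thin black line across the top of the board, 20 mm from the board's centre towards the handle. The line runs along the board's x, over its whole width. With the line at the trolley's edge, 200 mm of the board hang out and the handle must be held down with about 4 to 5 N.
- board_handle (a point): Middle of the bar of the steel handle at the board's handle end, 150 mm from the board's centre, 40 mm above the board's top face. Round bar 12 mm thick running along the board's x, 120 mm long between its two upright legs; free space all round it.
- case: Grey plastic specimen case, an open-topped box 120 mm (x) by 140 mm (y) by 85 mm high with a rack of capped tubes inside and a hinged lid, about 0.4 kg, standing loose between the strips on the board, its centre 95 mm from the board's centre towards the open end. Origin: centre of its underside; axes as the board's.
- lid (a joint): Angle of the case's lid: 0 is shut, positive is open, at most 1.75 rad (about 1.57 is upright). A stiff friction hinge keeps the lid at whatever angle it is left; about 1 N at the free edge moves it.
- lid_hinge (a point): Point on the lid's hinge axis, at the middle of the case's rim on the side away from the robot (case x = +60 mm, height 85 mm). The axis runs along the case's y. The lid is a panel 10 mm thick, 124 mm from hinge to free edge, 144 mm wide; when shut it lies on the rim with its underside at the height of this point and its top face 10 mm higher.
- lid_front (a point): Middle of the lid's free edge, on the lid's outer face (the top face when shut), 122 mm from the hinge axis. When shut it is on the robot's side of the case; when open the lid stands up on the side away from the robot. A small black tab, 32 mm wide and 5 mm thick, sits on this edge.
- pump_bottle: Clear pump bottle, 60 mm thick, 156 mm high, on the trolley behind the handle end of the board; leave alone. Origin: centre of its underside.
- swab_jar: Jar with a steel cap, 56 mm thick, 75 mm high, on the trolley beside the board; leave alone. Origin: centre of its underside.
- swab_carton: Small cardboard carton, 110 by 55 by 45 mm high, on the trolley behind the handle; leave alone. Origin: centre of its underside.

How it is judged:
On the way, in this order (a step that is already met when the one before it is completed fails the run):
1. the lid of the case is shut (value of joint lid below 0.06 rad), for 0.2 s.
2. the board is slid out to its line and held by the handle (y of board_line in the frame of trolley_edge between -0.008 and 0.008 m and contact force between the fingers and board above 0.5 N), for 0.3 s.
At the end, for the whole second after the job is handed in: Lid shut (under 0.06 rad); board line within 8 mm of the trolley edge and along it (0.08 rad); board level (0.035 rad), still, resting on the trolley; case in place between the strips (12 mm), not touched by the robot; gripper holding the board at its handle (within 75 mm, over 0.5 N) (all of step 2 and value of joint lid below 0.06 rad and angle between the x axis of board and the x axis of trolley, either way round below 0.08 rad and angle between board's own z axis and vertical below 0.035 rad and z of board_line in the frame of trolley_edge below 0.013 m and contact force between board and trolley above 0.5 N and horizontal distance between the grasp point and board_handle below 0.075 m and contact force between each of the fingers, the arm and case below 0.2 N and x of case in the frame of board between -0.012 and 0.012 m and y of case in the frame of board between 0.083 and 0.107 m and z of case in the frame of board below 0.012 m and linear speed of board below 0.01 m/s); the arm keeps its last pose, push and grip.
It fails at once if the board tips (more than 0.14 rad) (angle between board's own z axis and vertical above 0.14 rad).
It fails at once if the case with its tubes tips (more than 0.25 rad) (angle between case's own z axis and vertical above 0.25 rad).
It fails at once if the other things on the trolley are disturbed (moved more than 30 mm or tipped over) (distance of any of pump_bottle, swab_jar, swab_carton from where it was at the start of the episode above 0.03 m or angle between any of pump_bottle, swab_jar's own z axis and vertical above 0.4 rad).
It also fails if it takes over 48 s, if anything falls off the work surface, if the arm or the gripper's body presses on something with over 40 N, if the wrist force passes 120 N, or if a joint passes its speed limit or range.

## Robot

A 7-joint arm with a two-finger parallel gripper is mounted at the origin on the work surface. World frame = base frame: x ahead of the robot, y to its left, z up, the work surface at z = 0. Lengths are in m, angles in rad, forces in N, time in s.
With the tool pointing down it reaches from about 0.4 to 0.75 m from the base axis. Payload 19.5 kg.
Tool frame: the origin (TCP) lies between the finger pads; the fingertips stand 25 mm ahead of it and the grasp point (between the pads) lies 6 mm ahead of it (ctrl.tip_extent is the distance from the TCP to the fingertips, in m); z points along the fingers, y is the line along which they close (so a half turn about z gives the same grasp; the last joint's range is limited). The gripper opens to 85 mm and grips with 20 to 120 N. Pads are 22 mm wide; open, the fingers measure 114 mm over their backs; the gripper's body (76 mm by 85 mm) begins 54 mm behind the grasp point. The pads swing forward as they close: fully open they stand 13 mm farther back than shut.
Start: joints at [-1.195, 0.707, -0.028, 1.485, 0.022, 0.951, -0.075], TCP at [0.233, 0.526, 0.256] pointing down, gripper open.
Joint ranges: [-2.71, 2.71], [-0.32, 2.16], [-1.57, 1.52], [0, 2.45], [-1.46, 4.6], [0, 2.02], [-2.83, 2.83]. Speed limits (rad/s): [1.89, 1.89, 2.57, 2.57, 3.01, 3.01, 3.01].

## Interface

Orientations are given as a unit quaternion [x, y, z, w].
In Python, from cell import ctrl gives the robot as it stands. The module is installed in compiled form; this text tells all that it offers.
- The arm moves only by the tool carry_out, never from a script. Its argument "deltas" is a list of rows, each an object with "xyz": the shift along the tool's x, y, z in m, a list of three; "angular": the turn, a rotation vector about the tool's x, y, z in degrees, a list of three; "grip": the opening, from 0 (shut) to 1 (fully open). In form: [{"xyz": [x, y, z], "angular": [rx, ry, rz], "grip": grip}, ...]. A call has 1 to 10 rows; each row shifts and turns the commanded pose from where the row before left it, along the tool's axes as they then stand; what a row does not reach is not made up. A row lasts 1/10 s, in which the tool goes at most 50 mm and 8.59 degrees, less where a joint would pass 70% of its speed; a pose out of reach is approached as far as the arm can. A call with a gripper value outside its range is refused whole. The fingers move at their own pace and stop on an object; "force" is the grip in N (left out, the last holds). Time passes only in rows, so rows that do not move let the fingers close. It gives the time, the measured TCP pose, the force, the opening and the grip force at its end, in the units of the state.
- ctrl.read_state(): the state, without advancing time (a new reading comes with each control period).
- ctrl.grab_frame(name): name is "scene" or "top"; returns a dict with "frame" (384x512x3 uint8, blue, green, red), "z_map" (384x512 float32, m along the optical axis (not along the pixel's ray), 0 where there is no reading), "fovy" (degrees; the focal length in pixels is half the picture's height over the tangent of half this angle, whatever the lens; pixels are square), "cx", "cy" (the principal point, pixels), "R" (3x3) and "t" (3): a world point X has camera coordinates R X + t. Camera axes: x right, y down, z forward; pixel columns grow to the right and rows downward; lengths in m; the calibration is good to about 2 mm. A picture is of the moment at which its call begins.
- ctrl.sign_off(): hands the job in; it is judged then, once.
The state is a dict: "t": time; "joint_positions": joint angles; "qd": joint speeds; "joint_torque": joint torques, N m; "tool_pos": TCP position; "orientation": TCP orientation; "contact_force": force on the tool from outside, world axes, zero at the start; "torque": the same for the moment, N m; "gripper_width": opening from 0.0 (shut) to 1.0 (fully open); "finger_force": force on a finger pad.
Only numpy, scipy, OpenCV 4.12 (cv2) and the standard library are available. Lean on these libraries where they do the work, as an engineer would, in place of code of your own. Each camera call takes 0.05 s, during which the arm holds its last target. There are 200 camera calls.

## Working session

There is one attempt and no reset: what is moved stays moved. The work goes in short steps, Python scripts to look and compute and a tool call to move; the robot and the scene stay as the last step left them, time stands still between calls to the robot, and variables do not carry over. Pictures are saved under pics/ and viewed, at most 10 in all, crops included, and the job is handed in when it is done.

Besides the shell and the picture viewer there is one more tool, called after "Call:" as name([rows], argument=value, ...), one row to a line, values as JSON. carry_out: Moves the arm, as the interface text tells. Its arguments: {"type":"object","properties":{"deltas":{"type":"array","items":{"type":"object","properties":{"xyz":{"type":"array","items":{"type":"number"}},"angular":{"type":"array","items":{"type":"number"}},"grip":{"type":"number"}}}},"force":{"type":"number"}},"required":["deltas"]}

```bash
mkdir -p pics; cat > h.py <<'E'
import numpy as np,cv2
from cell import ctrl
def grab(n):
    f=ctrl.grab_frame(n); np.savez('last_'+n,**{k:np.array(v) for k,v in f.items()}); return f
def cloud(f):
    z=f['z_map']; H,W=z.shape; fl=H/2/np.tan(np.radians(float(f['fovy']))/2)
    v,u=np.mgrid[:H,:W]
    P=np.stack([(u-f['cx'])/fl*z,(v-f['cy'])/fl*z,z],-1)
    X=(P-np.array(f['t']))@np.array(f['R']); X[z==0]=np.nan
    return X
E
python3 - <<'E'
from h import *
for n in('scene','top'):
    f=grab(n); cv2.imwrite(f'pics/{n}0.png',cv2.resize(f['frame'],(800,600),interpolation=cv2.INTER_CUBIC))
    print(n,f['fovy'],f['cx'],f['cy'],-np.array(f['R']).T@f['t'])
print(ctrl.read_state(),ctrl.tip_extent)
E
```

```text
scene 48.7665840174458 259.3991858633584 191.8076084487477 [1.13188057 0.10285841 1.04096738]
top 47.95258660716008 257.3883842945518 187.21276410226002 [ 0.49581551 -0.02811315  1.08610605]
{'t': 0.1, 'joint_positions': array([-1.19470394,  0.70700935, -0.02762407,  1.48494626,  0.02201406,
        0.9508702 , -0.07547123]), 'qd': array([ 1.79872957e-03, -6.64016219e-04,  3.78239446e-04,  7.90536286e-04,
       -1.56319816e-05, -1.28290606e-03,  8.89669796e-05]), 'joint_torque': array([ 2.10512153e-03, -8.84298062e+01,  1.23707537e+00, -2.36449170e+01,
        1.71999133e-02,  5.06692595e-03,  2.37591433e-05]), 'tool_pos': array([0.23321949, 0.52535996, 0.25589358]), 'orientation': array([ 2.07359904e-01,  9.78264613e-01, -4.58200043e-04, -8.01206011e-05]), 'contact_force': array([-0.57300611, -0.6598538 , -0.31089115]), 'torque': array([-0.04825916,  0.00574937, -0.0484828 ]), 'finger_force': 0.0, 'gripper_width': 1.0029030499631677} 0.025
```

View pics/scene0.png

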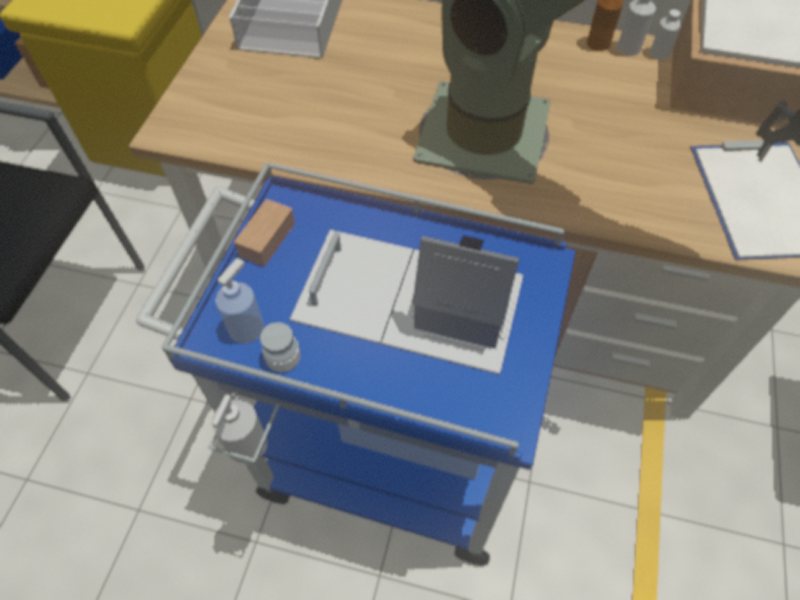

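View pics/top0.png

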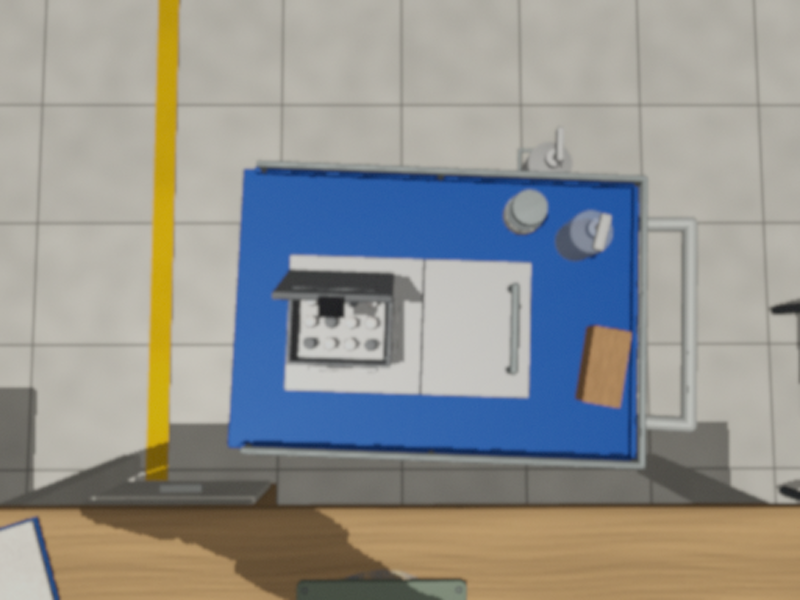

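The scene view shows the case with its lid upright and the handle at the left end. In the top view (800x600 px) the board line runs (424,259)-(421,395), the handle bar (515,285)-(514,373), and the trolley's open edge (245,170)-(230,447). The lid's top edge is at about y=295, with its tab at (331,307).

```bash
python3 - <<'E'
from h import *
f=dict(np.load('last_top.npz')); X=cloud(f)
R,t=f['R'],f['t']; fl=192/np.tan(np.radians(float(f['fovy']))/2)
C=-R.T@t
def ray(u,v,z):
    d=R.T@np.array([(u*.64-.18-f['cx'])/fl,(v*.64-.18-f['cy'])/fl,1]); return C+d*(z-C[2])/d[2]
np.set_printoptions(precision=4,suppress=True)
def d(u,v): return X[int(round(v*.64-.18)),int(round(u*.64-.18))]
for n,p,z in [('line far',(424,259),.088),('line near',(421,396),.088),('bar far',(515,285),.134),('bar near',(514,373),.134),('edge far',(245,170),.08),('edge near',(230,447),.08),
 ('board c1',(290,255),.088),('c2',(285,390),.088),('c3',(531,263),.088),('c4',(529,398),.088),('tab',(331,307),.28),('lid L',(275,295),.298),('lid R',(393,297),.298),('case nearL',(290,363),.173),('case nearR',(390,365),.173),('railnear',(430,452),.125),('railnear R',(640,462),.125)]:
    print(n,'ray',ray(*p,z),'depth',d(*p))
g=dict(np.load('last_scene.npz')); Y=cloud(g).reshape(-1,3)
A=np.vstack([X.reshape(-1,3),Y]); A=A[~np.isnan(A).any(1)]
m=(A[:,2]>.2)&(A[:,2]<.35)&(abs(A[:,1]-.08)<.15)&(A[:,0]>.3)&(A[:,0]<.75)
L=A[m]; print('lid pts',len(L),L.min(0),L.max(0))
for z in np.arange(.2,.32,.01):
    k=L[abs(L[:,2]-z)<.005]
    if len(k):print(round(z,3),k[:,0].min(),k[:,0].max(),k[:,1].min(),k[:,1].max())
# handle
m=(A[:,2]>.115)&(A[:,2]<.15)&(abs(A[:,1]+.195)<.05)&(A[:,0]>.35)&(A[:,0]<.65)
L=A[m];print('bar',len(L),L.min(0),L.max(0),np.median(L,0))
E
```

```text
line far ray [ 0.6238 -0.0653  0.088 ] depth [ 0.6232 -0.0649  0.0857]
line near ray [ 0.4215 -0.06    0.088 ] depth [ 0.4213 -0.0597  0.0775]
bar far ray [ 0.5807 -0.1925  0.134 ] depth [ 0.5814 -0.1921  0.1309]
bar near ray [ 0.4566 -0.1892  0.134 ] depth [ 0.4554 -0.1907  0.1278]
edge far ray [0.761  0.2052 0.08  ] depth [0.7608 0.2049 0.0776]
edge near ray [0.3473 0.2205 0.08  ] depth [0.3466 0.2214 0.0766]
board c1 ray [0.6301 0.1343 0.088 ] depth [0.6317 0.1372 0.0766]
c2 ray [0.4307 0.1395 0.088 ] depth [0.4316 0.1399 0.0884]
c3 ray [ 0.6176 -0.2248  0.088 ] depth [ 0.6192 -0.2275  0.0781]
c4 ray [ 0.4182 -0.2185  0.088 ] depth [ 0.4165 -0.2192  0.0794]
tab ray [0.5415 0.0534 0.28  ] depth [0.5418 0.0522 0.286 ]
lid L ray [0.5547 0.1172 0.298 ] depth [0.5547 0.1185 0.2889]
lid R ray [ 0.5521 -0.0209  0.298 ] depth [ 0.5662 -0.0183  0.0974]
case nearL ray [0.4722 0.1189 0.173 ] depth [0.4725 0.1198 0.1726]
case nearR ray [ 0.4693 -0.0157  0.173 ] depth [ 0.4701 -0.0148  0.1706]
railnear ray [ 0.3463 -0.0711  0.125 ] depth [ 0.3435 -0.0719  0.1054]
railnear R ray [ 0.3317 -0.366
[... 414 characters left out ...]
200907 0.12379119372422416
0.24 0.5684915696612395 0.5820765364610271 -0.01974404355593885 0.12405312415102425
0.25 0.5664519015158982 0.5781673344468319 -0.019809429667827907 0.12406724250055527
0.26 0.5624531640026782 0.5740061837794599 -0.019927794952112513 0.1243379632768284
0.27 0.5554865087411835 0.5715325921590597 -0.02008290531711332 0.12331166811014378
0.28 0.5287983446750162 0.5672820357149149 -0.01900939046557215 0.1245614314085725
0.29 0.5279074795008714 0.5635791148551863 -0.01861428011870734 0.12481160604799668
0.3 0.5412220085243074 0.5592295572827675 -0.009146722633607442 0.07132710282293399
bar 536 [ 0.4549 -0.1998  0.1153] [ 0.5869 -0.1825  0.139 ] [ 0.5215 -0.1903  0.1316]
```

Call:
carry_out([
  {"xyz":[0,0,-0.037],"angular":[0,0,-7.4],"grip":0},
  {"xyz":[0,0,-0.037],"angular":[0,0,-7.4],"grip":0},
  {"xyz":[0,0,-0.037],"angular":[0,0,-7.4],"grip":0},
  {"xyz":[-0.02,-0.022,0],"angular":[0,0,0],"grip":0},
  {"xyz":[-0.026,-0.028,0],"angular":[0,0,0],"grip":0},
  {"xyz":[-0.026,-0.028,0],"angular":[0,0,0],"grip":0},
  {"xyz":[-0.026,-0.028,0],"angular":[0,0,0],"grip":0},
  {"xyz":[-0.026,-0.028,0],"angular":[0,0,0],"grip":0},
  {"xyz":[-0.026,-0.028,0],"angular":[0,0,0],"grip":0},
  {"xyz":[0,0,0],"angular":[0,0,0],"grip":0},
], force=40)

```text
t: 1.1
tool_pos: [0.3815, 0.3553, 0.3672]
orientation: [0.018, 1.0, -0.001, 0.001]
contact_force: [-0.3, 1.4, 0.5]
gripper_width: 0.001
finger_force: 0.0
```

Call:
carry_out([
  {"xyz":[-0.03,-0.033,0],"grip":0,"angular":[0,0,0]},
  {"xyz":[-0.03,-0.033,0],"grip":0,"angular":[0,0,0]},
  {"xyz":[-0.03,-0.033,0],"grip":0,"angular":[0,0,0]},
  {"xyz":[-0.03,-0.033,0],"grip":0,"angular":[0,0,0]},
  {"xyz":[-0.03,-0.033,0],"grip":0,"angular":[0,0,0]},
  {"xyz":[-0.03,-0.033,0],"grip":0,"angular":[0,0,0]},
  {"xyz":[-0.03,-0.033,0],"grip":0,"angular":[0,0,0]},
  {"xyz":[-0.03,-0.033,0],"grip":0,"angular":[0,0,0]},
  {"xyz":[-0.03,-0.03,0],"grip":0,"angular":[0,0,0]},
  {"xyz":[0,0,0],"grip":0,"angular":[0,0,0]},
])

```text
t: 2.1
tool_pos: [0.6413, 0.0524, 0.3656]
orientation: [0.018, 1.0, -0.001, -0.001]
contact_force: [0.0, 1.0, -1.2]
gripper_width: 0.0
finger_force: 0.0
```

Call:
carry_out([
  {"xyz":[0,0,0.039],"grip":0,"angular":[0,0,0]},
  {"xyz":[0,0,0.039],"grip":0,"angular":[0,0,0]},
  {"xyz":[0.025,0,0],"grip":0,"angular":[0,0,0]},
  {"xyz":[0.021,0,0],"grip":0,"angular":[0,0,0]},
  {"xyz":[0.01,0,0],"grip":0,"angular":[0,0,0]},
  {"xyz":[0.011,0,0.003],"grip":0,"angular":[0,0,0]},
  {"xyz":[0.011,0,0.004],"grip":0,"angular":[0,0,0]},
  {"xyz":[0.01,0,0.006],"grip":0,"angular":[0,0,0]},
  {"xyz":[0.01,0,0.006],"grip":0,"angular":[0,0,0]},
  {"xyz":[0,0,0],"grip":0,"angular":[0,0,0]},
])

```text
t: 3.1
tool_pos: [0.5403, 0.0605, 0.2699]
orientation: [0.015, 1.0, -0.0, -0.001]
contact_force: [-0.6, -0.5, 0.8]
gripper_width: -0.001
finger_force: 0.0
```

```bash
python3 - <<'E'
from h import *
f=grab('scene'); cv2.imwrite('pics/scene1.png',cv2.resize(f['frame'][120:264,170:362],(800,600),interpolation=cv2.INTER_CUBIC))
E
```

```text
(no output)
```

View pics/scene1.png

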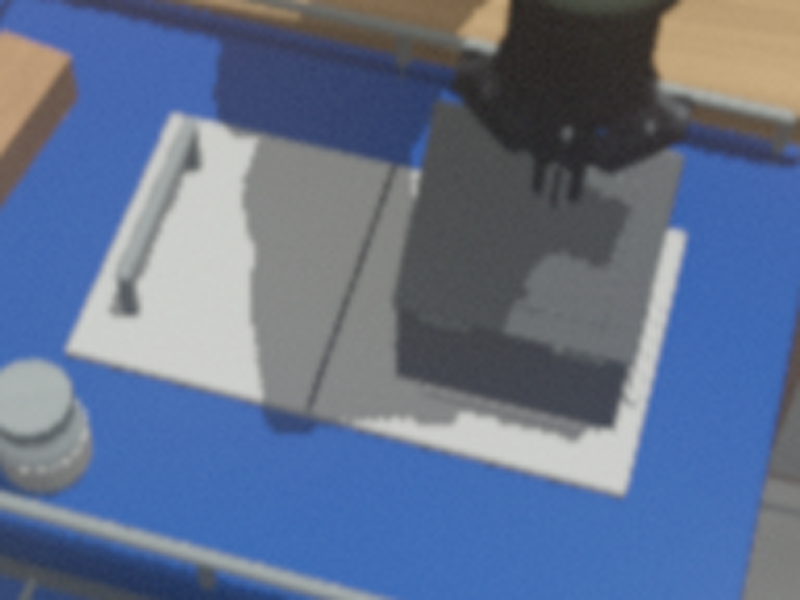

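The lid is partly closed, with the fingertip on its outer face at (558,200). The case still stands square. I'll keep following the arc.

Call:
carry_out([
  {"xyz":[0.006,0,0.009],"grip":0,"angular":[0,0,0]},
  {"xyz":[0.006,0,0.01],"grip":0,"angular":[0,0,0]},
  {"xyz":[0.006,0,0.01],"grip":0,"angular":[0,0,0]},
  {"xyz":[0.005,0,0.01],"grip":0,"angular":[0,0,0]},
  {"xyz":[0.003,0,0.01],"grip":0,"angular":[0,0,0]},
  {"xyz":[0.002,0,0.006],"grip":0,"angular":[0,0,0]},
  {"xyz":[0,0,0.004],"grip":0,"angular":[0,0,0]},
  {"xyz":[0,0,0.003],"grip":0,"angular":[0,0,0]},
  {"xyz":[0,0,0],"grip":0,"angular":[0,0,0]},
  {"xyz":[0,0,0],"grip":0,"angular":[0,0,0]},
])

```text
t: 4.15
tool_pos: [0.5135, 0.0608, 0.2085]
orientation: [0.015, 1.0, -0.0, 0.0]
contact_force: [0.7, -1.0, -0.9]
gripper_width: 0.003
finger_force: 0.0
```

Call:
carry_out([
  {"xyz":[0,0,0.002],"grip":0,"angular":[0,0,0]},
  {"xyz":[0,0,0.002],"grip":0,"angular":[0,0,0]},
  {"xyz":[0,0,0],"grip":0,"angular":[0,0,0]},
  {"xyz":[0,0,0],"grip":0,"angular":[0,0,0]},
])

```text
t: 4.55
tool_pos: [0.5136, 0.0609, 0.2069]
orientation: [0.015, 1.0, 0.0, 0.001]
contact_force: [-15.4, -2.3, 58.0]
gripper_width: 0.002
finger_force: 28.7
```

Call:
carry_out([
  {"xyz":[0,0,-0.04],"grip":0,"angular":[0,0,0]},
  {"xyz":[0,0,-0.04],"grip":0.3,"angular":[0,0,0]},
  {"xyz":[0,-0.035,-0.02],"grip":1,"angular":[0,0,0]},
  {"xyz":[0,-0.045,0],"grip":1,"angular":[0,0,0]},
  {"xyz":[0,-0.045,0],"grip":1,"angular":[0,0,0]},
  {"xyz":[0,-0.045,0],"grip":1,"angular":[0,0,0]},
  {"xyz":[0,-0.045,0],"grip":1,"angular":[0,0,0]},
  {"xyz":[0,-0.036,0],"grip":1,"angular":[0,0,0]},
  {"xyz":[0,0,0],"grip":1,"angular":[0,0,0]},
])

```text
t: 5.45
tool_pos: [0.5047, -0.1951, 0.3041]
orientation: [0.018, 1.0, -0.001, -0.0]
contact_force: [0.1, 0.4, 0.4]
gripper_width: 0.998
finger_force: 0.0
```

```bash
python3 - <<'E'
from h import *
f=grab('scene'); cv2.imwrite('pics/scene2.png',cv2.resize(f['frame'][120:264,150:342],(800,600),interpolation=cv2.INTER_CUBIC))
X=cloud(f)
A=X.reshape(-1,3); A=A[~np.isnan(A).any(1)]
m=(abs(A[:,1]-.055)<.09)&(A[:,0]>.43)&(A[:,0]<.66)&(A[:,2]>.15)&(A[:,2]<.22)
L=A[m];print(L.min(0),L.max(0)); c,_,_,_=np.linalg.lstsq(np.c_[L[:,:2],np.ones(len(L))],L[:,2],rcond=None);print(c)
t=L[L[:,2]>.176]; print(len(t),np.median(t[:,2]),np.polyfit(t[:,0],t[:,2],1))
m=(A[:,2]>.118)&(A[:,2]<.14)&(abs(A[:,1]+.19)<.03)&(A[:,0]>.35)&(A[:,0]<.65)
L=A[m];print('bar',len(L),L.min(0),L.max(0),np.median(L,0))
E
```

```text
[ 0.45737081 -0.01945845  0.15006906] [0.59655956 0.12695364 0.19117769]
[-0.08224529  0.00355823  0.2272447 ]
2521 0.18557706853380487 [-0.01391051  0.19276005]
bar 202 [ 0.45693091 -0.19769679  0.11875944] [ 0.5852665  -0.18262678  0.13865269] [ 0.52738902 -0.18948633  0.13425237]
```

View pics/scene2.png

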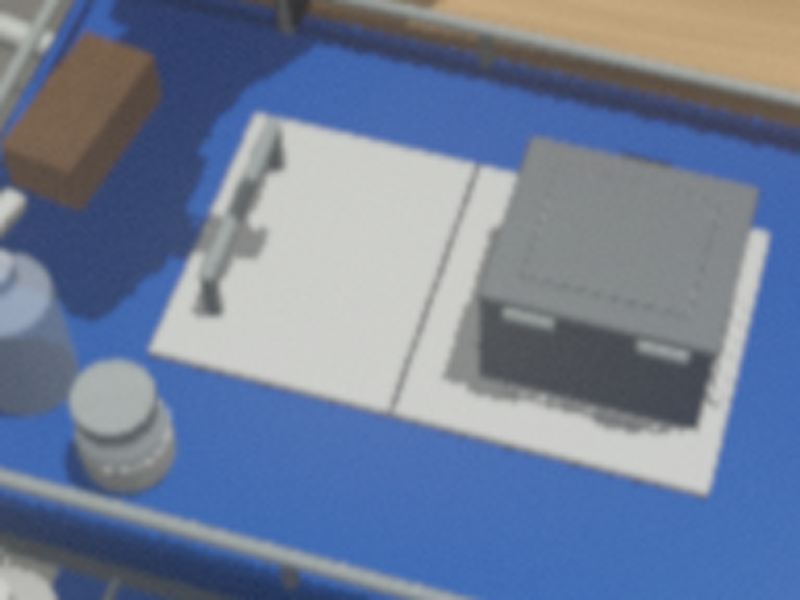

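The lid lies flat and shut, and the bar is undisturbed at (235,215) in the crop. Next I grasp the handle.

Call:
carry_out([
  {"xyz":[-0.014,0.0055,0.03],"grip":1,"angular":[0,0,0]},
  {"xyz":[0,0,0.04],"grip":1,"angular":[0,0,0]},
  {"xyz":[0,0,0.04],"grip":1,"angular":[0,0,0]},
  {"xyz":[0,0,0.035],"grip":1,"angular":[0,0,0]},
  {"xyz":[0,0,0.025],"grip":1,"angular":[0,0,0]},
  {"xyz":[0,0,0],"grip":1,"angular":[0,0,0]},
])

```text
t: 6.1
tool_pos: [0.519, -0.1835, 0.132]
orientation: [0.014, 1.0, 0.001, -0.002]
contact_force: [-0.5, 0.7, 0.6]
gripper_width: 1.0
finger_force: 0.0
```

Call:
carry_out([
  {"xyz":[0,0,0],"grip":0,"angular":[0,0,0]},
  {"xyz":[0,0,0],"grip":0,"angular":[0,0,0]},
  {"xyz":[0,0,0],"grip":0,"angular":[0,0,0]},
  {"xyz":[0,0,0],"grip":0,"angular":[0,0,0]},
  {"xyz":[0,0,0],"grip":0,"angular":[0,0,0]},
  {"xyz":[0,0,0],"grip":0,"angular":[0,0,0]},
  {"xyz":[0,0,0],"grip":0,"angular":[0,0,0]},
  {"xyz":[0,0,0],"grip":0,"angular":[0,0,0]},
], force=60)

```text
t: 6.9
tool_pos: [0.5201, -0.1861, 0.1352]
orientation: [0.016, 1.0, -0.001, 0.001]
contact_force: [-1.0, -5.2, 10.0]
gripper_width: 0.113
finger_force: 58.5
```

Call:
carry_out([
  {"xyz":[0,0.005,0],"grip":0,"angular":[0,0,0]},
  {"xyz":[0,0.01,0],"grip":0,"angular":[0,0,0]},
  {"xyz":[0,0.012,0],"grip":0,"angular":[0,0,0]},
  {"xyz":[0,0.012,0],"grip":0,"angular":[0,0,0]},
  {"xyz":[0,0.012,0],"grip":0,"angular":[0,0,0]},
  {"xyz":[0,0.012,0],"grip":0,"angular":[0,0,0]},
  {"xyz":[0,0.012,0],"grip":0,"angular":[0,0,0]},
  {"xyz":[0,0.012,0],"grip":0,"angular":[0,0,0]},
  {"xyz":[0,0.008,0],"grip":0,"angular":[0,0,0]},
  {"xyz":[0,0.005,0],"grip":0,"angular":[0,0,0]},
])

```text
t: 7.9
tool_pos: [0.5234, -0.0862, 0.1353]
orientation: [0.016, 1.0, -0.001, 0.001]
contact_force: [0.2, -12.1, 10.2]
gripper_width: 0.12
finger_force: 58.9
```

Call:
carry_out([
  {"xyz":[0,0.005,0],"grip":0,"angular":[0,0,0]},
  {"xyz":[0,0.01,0],"grip":0,"angular":[0,0,0]},
  {"xyz":[0,0.012,0],"grip":0,"angular":[0,0,0]},
  {"xyz":[0,0.012,0],"grip":0,"angular":[0,0,0]},
  {"xyz":[0,0.012,0],"grip":0,"angular":[0,0,0]},
  {"xyz":[0,0.012,0],"grip":0,"angular":[0,0,0]},
  {"xyz":[0,0.012,0],"grip":0,"angular":[0,0,0]},
  {"xyz":[0,0.012,0],"grip":0,"angular":[0,0,0]},
  {"xyz":[0,0.008,0],"grip":0,"angular":[0,0,0]},
  {"xyz":[0,0.005,0],"grip":0,"angular":[0,0,0]},
])

```text
t: 8.9
tool_pos: [0.5264, 0.0137, 0.1353]
orientation: [0.016, 1.0, -0.001, 0.001]
contact_force: [0.2, -13.2, 12.7]
gripper_width: 0.114
finger_force: 59.2
```

Call:
carry_out([
  {"xyz":[0,0.005,0],"grip":0,"angular":[0,0,0]},
  {"xyz":[0,0.01,0],"grip":0,"angular":[0,0,0]},
  {"xyz":[0,0.012,0],"grip":0,"angular":[0,0,0]},
  {"xyz":[0,0.012,0],"grip":0,"angular":[0,0,0]},
  {"xyz":[0,0.01,0],"grip":0,"angular":[0,0,0]},
  {"xyz":[0,0.006,0],"grip":0,"angular":[0,0,0]},
  {"xyz":[0,0,0],"grip":0,"angular":[0,0,0]},
])

```text
t: 9.6
tool_pos: [0.5281, 0.0695, 0.1352]
orientation: [0.015, 1.0, -0.001, 0.001]
contact_force: [-0.9, -3.9, 13.3]
gripper_width: 0.115
finger_force: 59.2
```

```bash
python3 - <<'E'
from h import *
f=grab('top'); cv2.imwrite('pics/top3.png',cv2.resize(f['frame'][90:300,100:380],(800,600),interpolation=cv2.INTER_CUBIC))
f=grab('scene'); cv2.imwrite('pics/scene3.png',cv2.resize(f['frame'][120:300,200:440],(800,600),interpolation=cv2.INTER_CUBIC))
E
```

```text
(no output)
```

View pics/top3.png

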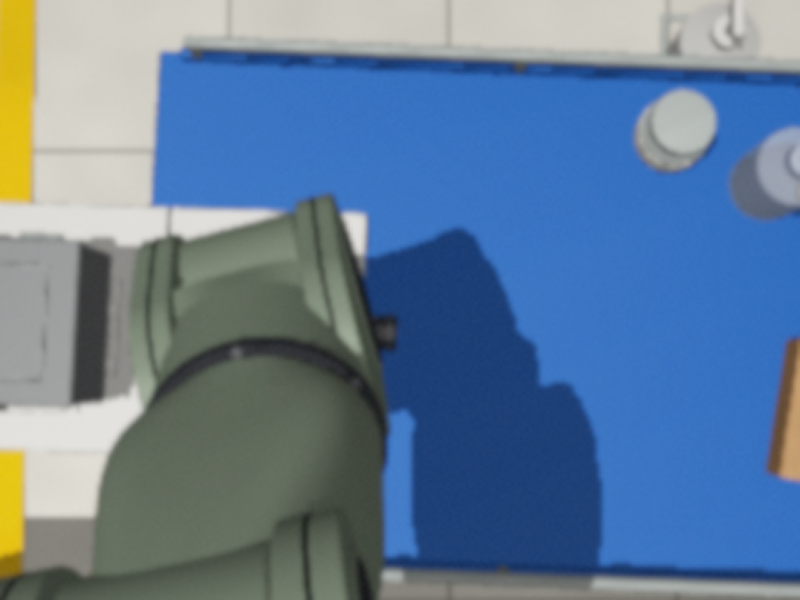

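View pics/scene3.png

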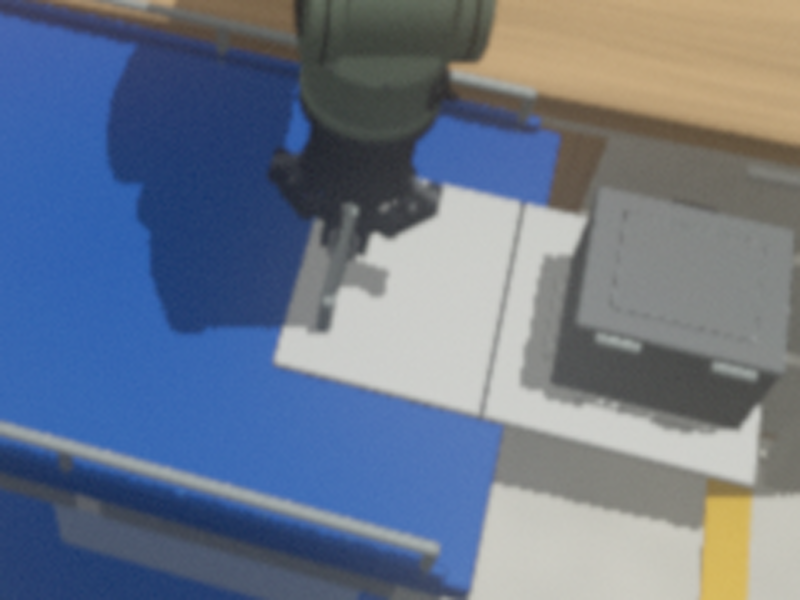

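The scene crop shows the line at (523,205)-(484,415) and the trolley edge at (560,135)-(553,205) and (501,425)-(468,598). In the top crop the line's far end is at (169,208) and the edge runs (161,55)-(154,203). The line is still a little short of the edge, and I'll compute how much.

```bash
python3 - <<'E'
from h import *
np.set_printoptions(precision=4,suppress=True)
def mk(n,u0,v0,s):
    f=dict(np.load(f'last_{n}.npz'));R,t=f['R'],f['t'];fl=192/np.tan(np.radians(float(f['fovy']))/2);C=-R.T@t
    def ray(u,v,z):
        d=R.T@np.array([(u0+(u+.5)*s-.5-f['cx'])/fl,(v0+(v+.5)*s-.5-f['cy'])/fl,1]);return (C+d*(z-C[2])/d[2])[:2]
    return ray
S=mk('scene',200,120,.3);T=mk('top',100,90,.35)
def gap(n,line,edge):
    E=np.array(edge);p=np.polyfit(E[:,0],E[:,1],1)
    L=np.array(line);print(n,'edge slope',p,'line',L.tolist(),'gap',np.polyval(p,L[:,0])-L[:,1])
gap('scene',[S(523,205,.088),S(484,415,.088)],[S(560,135,.08),S(553,205,.08),S(501,425,.08),S(468,598,.08)])
gap('top',[T(169,210,.088)],[T(161,55,.08),T(154,203,.08)])
print(ctrl.read_state()['tool_pos'])
E
```

```text
scene edge slope [-0.0477  0.245 ] line [[0.43364117388128476, 0.20356890515383896], [0.6304140627297936, 0.19906528243277594]] gap [0.0207 0.0158]
top edge slope [-0.0301  0.2295] line [[0.6298058190356302, 0.1961495532975767]] gap [0.0144]
[0.5281 0.0694 0.1352]
```

Call:
carry_out([
  {"xyz":[0,0.004,0],"grip":0,"angular":[0,0,0]},
  {"xyz":[0,0.004,0],"grip":0,"angular":[0,0,0]},
  {"xyz":[0,0.004,0],"grip":0,"angular":[0,0,0]},
  {"xyz":[0,0.002,0],"grip":0,"angular":[0,0,0]},
  {"xyz":[0,0,0],"grip":0,"angular":[0,0,0]},
  {"xyz":[0,0,0],"grip":0,"angular":[0,0,0]},
])

```text
t: 10.3
tool_pos: [0.5286, 0.0823, 0.1353]
orientation: [0.016, 1.0, -0.001, 0.001]
contact_force: [-0.9, -9.4, 13.8]
gripper_width: 0.113
finger_force: 59.3
```

```bash
python3 - <<'E'
from h import *
f=grab('scene'); a=cv2.resize(f['frame'][150:300,290:390],(400,600),interpolation=cv2.INTER_CUBIC)
f=grab('top'); b=cv2.resize(f['frame'][100:175,130:180],(400,600),interpolation=cv2.INTER_CUBIC)
cv2.imwrite('pics/both4.png',np.hstack([a,b]))
E
```

```text
(no output)
```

View pics/both4.png

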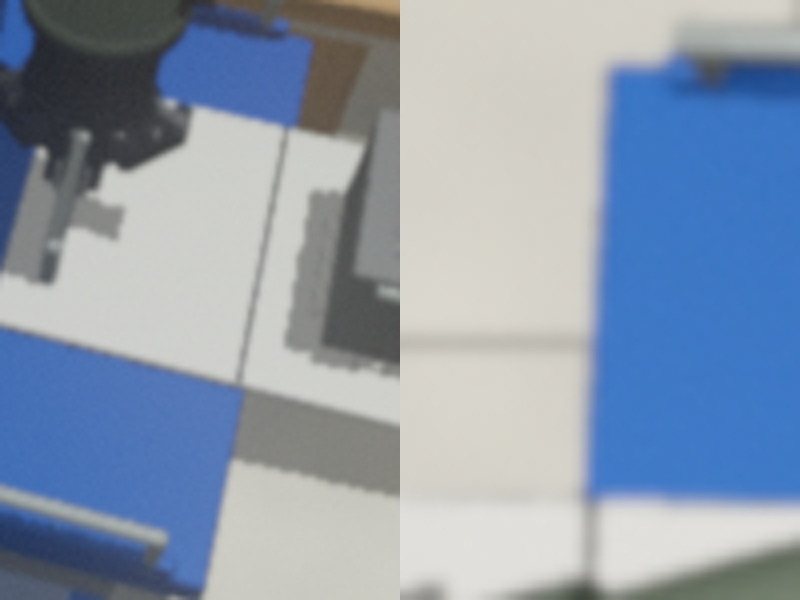

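Left panel (scene): line (287,130)-(240,382), edge (313,40)-(300,125) and (244,390)-(205,595). Right panel (top): line at (591,500)-(590,580), edge (608,70)-(588,490), so they nearly coincide.

```bash
python3 - <<'E'
from h import *
def mk(n,u0,v0,s):
    f=dict(np.load(f'last_{n}.npz'));R,t=f['R'],f['t'];fl=192/np.tan(np.radians(float(f['fovy']))/2);C=-R.T@t
    def ray(u,v,z):
        d=R.T@np.array([(u0+(u+.5)*s-.5-f['cx'])/fl,(v0+(v+.5)*s-.5-f['cy'])/fl,1]);return (C+d*(z-C[2])/d[2])[:2]
    return ray
S=mk('scene',290,150,.25);T=mk('top',130,100,.125)
def gap(n,line,edge):
    E=np.array(edge);p=np.polyfit(E[:,0],E[:,1],1)
    L=np.array(line);print(n,'edge',p,'line',L.round(4).tolist(),'gap',np.polyval(p,L[:,0])-L[:,1])
gap('scene',[S(287,130,.088),S(240,382,.088)],[S(313,40,.08),S(300,125,.08),S(244,390,.08),S(205,595,.08)])
gap('top',[T(191,500,.088),T(190,580,.088)],[T(208,70,.08),T(188,490,.08)])
E
```

```text
scene edge [-0.04109475  0.24162793] line [[0.4336, 0.2167], [0.6301, 0.2109]] gap [0.00709538 0.00480912]
top edge [-0.03037654  0.23087295] line [[0.6324, 0.2087], [0.609, 0.2086]] gap [0.00294946 0.00376239]
```

The line is still about 3–6 mm short, so I'll move another 4 mm.

Call:
carry_out([
  {"xyz":[0,0.002,0],"grip":0,"angular":[0,0,0]},
  {"xyz":[0,0.0025,0],"grip":0,"angular":[0,0,0]},
  {"xyz":[0,0,0],"grip":0,"angular":[0,0,0]},
  {"xyz":[0,0,0],"grip":0,"angular":[0,0,0]},
  {"xyz":[0,0,0],"grip":0,"angular":[0,0,0]},
  {"xyz":[0,0,0],"grip":0,"angular":[0,0,0]},
  {"xyz":[0,0,0],"grip":0,"angular":[0,0,0]},
])

```text
t: 11.1
tool_pos: [0.5287, 0.0867, 0.1352]
orientation: [0.016, 1.0, -0.001, 0.001]
contact_force: [-0.8, -10.2, 13.3]
gripper_width: 0.116
finger_force: 59.3
```

```bash
python3 - <<'E'
from h import *
f=grab('scene'); a=cv2.resize(f['frame'][150:300,290:390],(400,600),interpolation=cv2.INTER_CUBIC)
X=cloud(f);A=X.reshape(-1,3);A=A[~np.isnan(A).any(1)]
f=grab('top'); b=cv2.resize(f['frame'][100:175,130:180],(400,600),interpolation=cv2.INTER_CUBIC)
cv2.imwrite('pics/both5.png',np.hstack([a,b]))
def fit(m,n):
    L=A[m];c=np.linalg.lstsq(np.c_[L[:,:2],np.ones(len(L))],L[:,2],rcond=None)[0];print(n,len(L),c,np.median(L,0),L.min(0),L.max(0))
fit((A[:,0]>.44)&(A[:,0]<.61)&(A[:,1]>.13)&(A[:,1]<.23)&(abs(A[:,2]-.088)<.012),'board')
fit((A[:,0]>.42)&(A[:,0]<.68)&(A[:,1]>.2)&(A[:,1]<.45)&(abs(A[:,2]-.183)<.009),'lid')
E
```

```text
board 2025 [-0.00083247  0.00400575  0.08972869] [0.53460607 0.18289682 0.09002669] [0.44008545 0.13000914 0.0826659 ] [0.60996052 0.22996744 0.09634782]
lid 2885 [-0.01808467  0.0019942   0.19434919] [0.54359894 0.33187724 0.1855086 ] [0.4697149  0.25849848 0.1740449 ] [0.60454295 0.40564465 0.19122487]
```

View pics/both5.png

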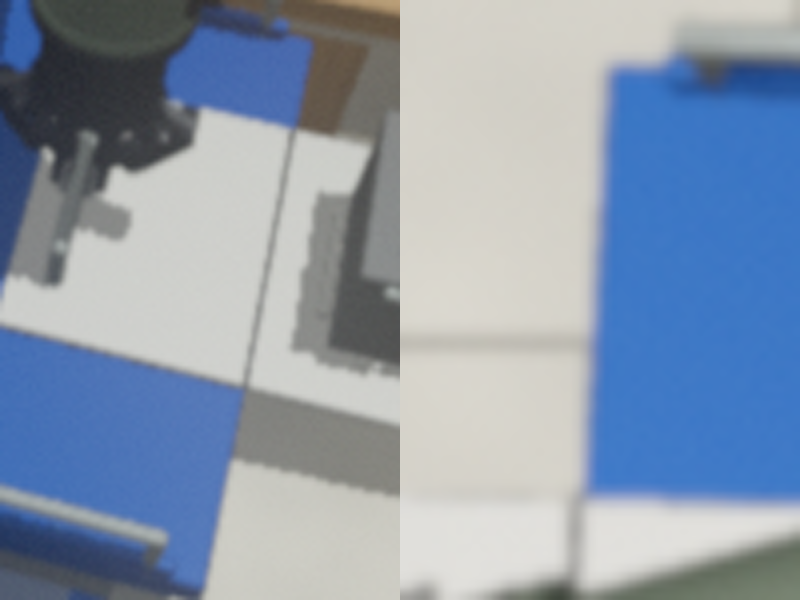

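The line now lies along the edge: (294,128)-(246,385) meets the edge at (244,390) in the scene view, and in the top view it is within about 1 mm after parallax. The board is level, the lid is flat and the handle is held, so I'm handing in.

```bash
python3 -c "
from cell import ctrl
print(ctrl.sign_off())"
```

```text
the job is handed in; nothing more can be done
None
```

I shut the lid and slid the board out until its line was within about 2 mm of the trolley's edge, then handed the job in with the gripper still holding the handle and the board level; no verdict was returned.

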